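# Hang the inline driver on the safety hook and prove it with a tug

## Robot

A 7-joint arm with a two-finger parallel gripper is mounted at the origin on the work surface; the furniture and walls round the work are solid. World frame = base frame: x ahead of the robot, y to its left, z up, the work surface at z = 0. Lengths are in m, angles in rad, forces in N, time in s.
With the tool pointing down it reaches from about 0.375 to 0.925 m from the base axis. Payload 3.1 kg.
Tool frame: the origin (TCP) lies midway between the tips of the shut fingers; the grasp point (between the pads) lies 19 mm behind it; z points along the fingers, y is the line along which they close (so a half turn about z gives the same grasp; the last joint's range is limited). The gripper opens to 85 mm and grips with 20 to 120 N. Pads are 22 mm wide; open, the fingers measure 114 mm over their backs; the gripper's body (76 mm by 85 mm) begins 54 mm behind the grasp point. The pads swing forward as they close: fully open they stand 13 mm farther back than shut.
Start: joints at [1.072, 0.383, 0.044, 1.598, -0.018, 1.161, -0.05], TCP at [0.254, -0.598, 0.231] pointing down, gripper open.
Joint ranges: [-2.61, 2.61], [-0.41, 2.15], [-1.48, 1.57], [0, 2.5], [-1.57, 4.71], [0.05, 1.97], [-2.85, 2.85]. Speed limits (rad/s): [2.79, 2.79, 3.14, 3.14, 3.14, 3.14, 3.14].

## Interface

Orientations are given as a unit quaternion [w, x, y, z].
In Python, from workcell import movep, move_linear, move_joints, release, gripper_close, dwell, solve_ik, state, capture, camera_info, MotionError, close_job, masks_of, tip_of gives the robot as it stands. The module is installed in compiled form; this text tells all that it offers. Calls block until the motion is done:
- movep(position, orientation): joint-space move of the TCP to a pose.
- move_linear(position, feed=0.15, orientation=None): straight line of the TCP; orientation=None keeps the orientation; feed is the mean speed in m/s.
- move_joints(angles): joint-space move.
- release() and gripper_close(f_grip=None): open the fingers fully, or close them until they stop; f_grip is the grip in N (None keeps the last).
- dwell(seconds).
- solve_ik(position, orientation): joint angles nearest the present ones, or None.
- state(): the state.
- capture(name): name is "side" or "top"; returns the picture (480x640x3 uint8, red, green, blue); there is no depth.
- camera_info(name): a dict with "fx", "fy", "cx", "cy" (pixels), "world_from_camera" (4x4, takes a point from camera to world coordinates). Camera axes: x right, y up, looking along -z (the intrinsics and any distortion apply to the point x, -y, -z); pixel columns grow to the right and rows downward; lengths in m; the calibration is good to about 2 mm. A picture is of the moment at which its call begins. camera_info takes no time and is no camera call.
A pose or a line that the arm cannot do raises MotionError and nothing moves.
- close_job(): hands the job in, once; it reports no verdict.
Trained networks look in the newest picture that a camera, given by its name, has taken for a name from the list of things; names that differ only in an ending like _2 or _b are one class to them, and where a whole thing is asked for, a point or a joint stands for the part that bears it (a point fixed in the world has none). Each returns a list of dicts, best first, with "conf" (0 to 1); they miss things now and then, are a little off and sometimes report something else, mostly with a low value. They report only what shows in the picture. A call takes as long as a camera call. They do not tell look-alikes from the thing itself.
- masks_of(camera, label): "pixels" (480x640 bool, what is visible of it).
- tip_of(camera, label): "location" ([x, y, z] in m, in the coordinates of the camera as it stood for that picture, good to about 4 mm: a listed point, or the origin of a listed thing).
The state is a dict: "t": time; "qpos": joint angles; "qd": joint speeds; "tau": joint torques, N m; "tool_pos": TCP position; "orientation": TCP orientation; "contact_force": force on the tool from outside, world axes, zero at the start; "torque": the same for the moment, N m; "finger_gap": finger opening in m.
Only numpy, scipy, OpenCV 4.12 (cv2) and the standard library are available. Lean on these libraries where they do the work, as an engineer would, in place of code of your own. Each camera call takes 0.05 s, during which the arm holds its last target. There are 200 camera calls.

## Task

Lift the inline screwdriver out of its bench stand and hang it by the cross pin of its yoke on the tool post's safety hook, pressing the pin down past the sprung keeper until it lies in the bowl of the hook and the keeper has snapped shut above it. Still holding it, tug it gently straight down with about a kilo and a half of pull (around 15 N, never over 25 N) for a good second to confirm the hook holds it, then let go, so that it is left hanging still. Do not disturb the things lying round about.

Things in the scene. Friction and masses are not known exactly. Their poses are not given: they have to be found in the camera images.
- driver: Loose cordless inline screwdriver, about 0.28 kg (20 % either way), upright, bit down, in the stand. Black round housing, 45 mm across, 92 mm tall; steel nose and bit reach 50 mm below it; a steel yoke with a cross pin stands on its cap. Origin: on the axis at the housing's lower end (154 mm below the pin axis); z up the axis, y along the pin. Half a turn about z makes no difference.
- pin (a point): Middle of the yoke's round cross pin (7 mm thick, along the driver's y), 62 mm above the cap. The pin joins two flat upright steel ears, each 20 mm wide along x and 5 mm thick, inner faces 30 mm and outer faces 40 mm apart along y, tops 12 mm above the pin axis. Take the driver from above by the outer faces of the ears, at the pin's height.
- stand: Fixed stand: a 96 mm square dark steel plate with an upright socket tube, 47 mm outer and 36 mm inner diameter, rim 62 mm above the bench. The driver's housing rests on the rim, nose and bit inside (31 mm thick and less): lift it 55 mm straight up before moving sideways. Origin: centre of the plate's underside, on the bench.
- post: Fixed tool post: steel foot plate, upright 27 mm tube, clamp collar, and a sliding inner tube with a hook that points along the post's -x, in its plane y = 0. Origin: on the tube's axis, on the bench; z up. The inner tube was clamped by hand: the bowl's upper surface lies between 224 and 242 mm above the bench. Not measured; feel for it. The hook is stiff: load it with 25 N at most.
- hook_foot (a point): Point on the bench plumb below the lowest point of the hook's bowl (post x = -79 mm); axes as the post's. The hook is a J with a V-shaped bowl, of 8 mm round bar; along the post's x from here: shank +21 mm, inner face of the upturned tip -11 mm, its front face -20 mm. Above the bowl's surface: top of the tip 28 mm, post's arm 29 mm, keeper's top 45 mm. Bowl's underside: 9 mm below.
- hook_front (a point): Point on the bench 86 mm in front of hook_foot (post x = -165 mm), where a driver held above it is clear of the hook. Start here, upright, pin along the post's y, its axis 42 mm above the bowl (cap below the hook), go along the post's +x until the pin is over the bowl, then down. Play on this way in: 11 mm up or down, 9 mm sideways. Seated, the pin's axis is 4 mm above the bowl's surface.
- keeper (a joint): Sprung tongue, 30 mm long, hinged near the top of the hook's shank, sloping down and forward to the inside of the tip: it closes the throat. In rad: 0 shut, growing as its free end is pushed down and in, at most 0.75; the pin passes at 0.3 to 0.6. Needs 5 to 10 N down on the pin, more than the driver's weight: a driver laid on it is not held. It snaps back to 0 once the pin is below it.
- staples_a: Bystander: cardboard box of staples, 54x102x30 mm, near the stand; origin under its centre.
- tape_measure: Bystander: yellow tape measure, 34x80x64 mm, near the stand; origin under its centre.
- masking_tape: Bystander: roll of masking tape lying flat, 104 mm across, 25 mm high, beside the post; origin under its centre.
- thread_grey: Bystander: cone of grey thread, 58 mm across, 112 mm high, standing behind the post; origin under its centre.
Mind the look-alikes: they are no part of the job. There is more than one size of the driver; the one meant has the size given above.

How it is judged:
By the outcome, as a careful person would: the job done as asked, in the order asked, and still so for the second after the job is handed in, with the robot touching nothing.
It also fails if it takes over 72 s, if anything falls off the work surface, if the arm or the gripper's body presses on something with over 40 N, if the wrist force passes 120 N, or if a joint passes its speed limit or range.

## Working session

There is one attempt and no reset: what is moved stays moved. The work goes in short steps, each a Python script; the robot and the scene stay as the last script left them, time stands still between calls to the robot, and variables do not carry over. Pictures are saved under pics/ and viewed, on a budget of 10 in all, crops included, one or two more only if the job needs it, and the job is handed in when it is done.

```bash
mkdir -p pics
cat > h.py <<'E'
import numpy as np, cv2
from workcell import *
def snap(cam,fn=None,crop=None,scale=1):
    im=capture(cam)
    if fn:
        o=im[:,:,::-1]
        if crop: o=o[crop[1]:crop[3],crop[0]:crop[2]]
        cv2.imwrite('pics/'+fn,cv2.resize(o,None,fx=scale,fy=scale,interpolation=cv2.INTER_CUBIC))
    return im
def world(cam,p):
    return (camera_info(cam)['world_from_camera']@np.r_[p,1])[:3]
def pix(cam,p):
    c=camera_info(cam);q=np.linalg.inv(c['world_from_camera'])@np.r_[p,1]
    return np.array([c['cx']+c['fx']*q[0]/-q[2], c['cy']-c['fy']*q[1]/-q[2]])
def onz(cam,uv,z):
    c=camera_info(cam);T=c['world_from_camera']
    d=T[:3,:3]@np.array([(uv[0]-c['cx'])/c['fx'],-(uv[1]-c['cy'])/c['fy'],-1]);o=T[:3,3]
    return o+d*(z-o[2])/d[2]
E
python3 - <<'E'
from h import *
np.set_printoptions(precision=4,suppress=True)
s=state();print(s['t'],s['tool_pos'],s['orientation'],s['contact_force'],s['finger_gap'])
for c in('side','top'):
    i=camera_info(c);print(c,{k:v for k,v in i.items() if k!='world_from_camera'});print(i['world_from_camera'])
    snap(c,c+'0.png')
    for l in ['driver','pin','stand','post','hook_foot','hook_front','staples_a','tape_measure','masking_tape','thread_grey']:
        for r in tip_of(c,l): print(l,round(r['conf'],2),world(c,r['location']),pix(c,world(c,r['location'])).round())
print(state()['t'])
E
```

```text
0.0 [ 0.2532 -0.5976  0.2299] [-0.0013  0.98    0.1991 -0.0003] [0.4196 0.3657 0.2752] 0.08525701975768689
side {'fx': 443.59271610896485, 'fy': 443.59271610896485, 'cx': 318.1493894376082, 'cy': 243.39624156510698}
[[-0.9305  0.209  -0.3007  0.0522]
 [-0.3659 -0.4966  0.7871  1.1451]
 [ 0.0152  0.8424  0.5386  0.9582]
 [ 0.      0.      0.      1.    ]]
driver 0.73 [ 0.5932 -0.4329  0.0739] [332. 208.]
driver 0.71 [ 0.505   0.2448 -0.0021] [283. 330.]
driver 0.51 [ 0.4666 -0.3579  0.064 ] [356. 224.]
pin 0.92 [ 0.5924 -0.4298  0.2744] [334. 163.]
pin 0.7 [ 0.4645 -0.3592  0.2205] [359. 188.]
pin 0.39 [ 0.6078 -0.2977  0.2726] [318. 176.]
stand 0.92 [ 0.4641 -0.3591  0.001 ] [355. 237.]
post 0.61 [ 0.5047  0.2475 -0.0021] [283. 331.]
hook_foot 0.67 [ 0.4299  0.2174 -0.0011] [309. 331.]
hook_foot 0.56 [0.422  0.3677 0.0001] [292. 366.]
staples_a 0.83 [ 0.407  -0.2361  0.0043] [360. 255.]
tape_measure 0.72 [ 0.3797 -0.4493 -0.0032] [381. 231.]
masking_tape 0.76 [0.4223 0.3684 0.0019] [291. 366.]
thread_grey 0.7 [0.6149 0.1672 0.0004] [263. 305.]
top {'fx': 437.84683823758166, 'fy': 437
[... 276 characters left out ...]
002 -0.424   0.0595] [463. 226.]
driver 0.56 [ 0.4693 -0.3588  0.0624] [443. 270.]
pin 0.94 [ 0.4681 -0.3536  0.2162] [458. 261.]
pin 0.71 [ 0.594  -0.4257  0.2719] [491. 207.]
pin 0.56 [ 0.6035 -0.2933  0.2698] [437. 203.]
stand 0.76 [ 0.465  -0.3589  0.0003] [438. 274.]
post 0.86 [0.51   0.2479 0.0055] [237. 256.]
hook_foot 0.64 [ 0.4313  0.2234 -0.0004] [244. 282.]
staples_a 0.77 [ 0.407  -0.2333 -0.0021] [396. 293.]
staples_a 0.38 [ 0.4681 -0.3556  0.2124] [458. 261.]
tape_measure 0.67 [ 0.3812 -0.4459 -0.0085] [467. 303.]
tape_measure 0.53 [ 0.4681 -0.3538  0.2117] [457. 261.]
masking_tape 0.87 [ 0.427   0.3711 -0.0049] [195. 283.]
thread_grey 0.57 [0.6175 0.1707 0.0015] [264. 222.]
1.1
```

View pics/side0.png

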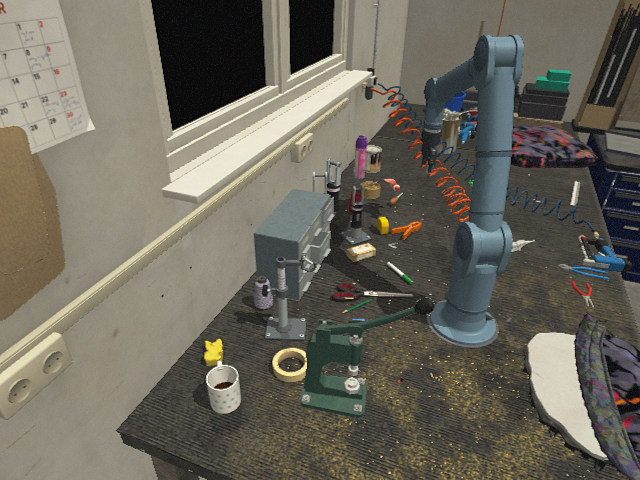

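View pics/top0.png

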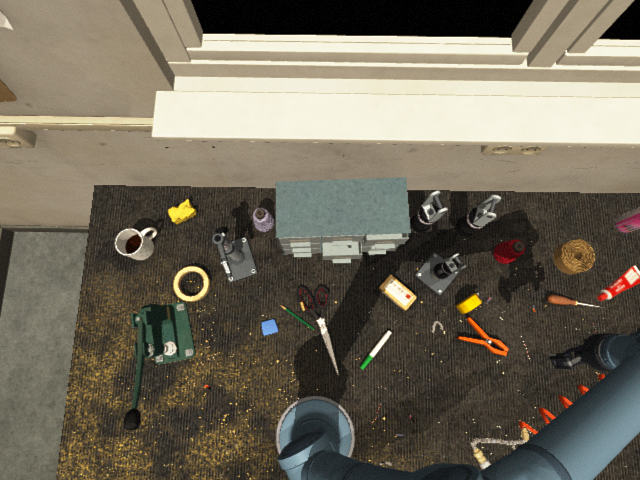

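Run:
```python
import cv2
a=cv2.imread('pics/side0.png')[130:290,290:430];b=cv2.imread('pics/top0.png')[180:320,380:520]
a=cv2.resize(a,(400,457),interpolation=2);b=cv2.resize(b,(400,400),interpolation=2)
b=cv2.copyMakeBorder(b,0,57,0,0,0);cv2.imwrite('pics/crop0.png',cv2.hconcat([a,b]))
```

```text
(no output)
```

View pics/crop0.png

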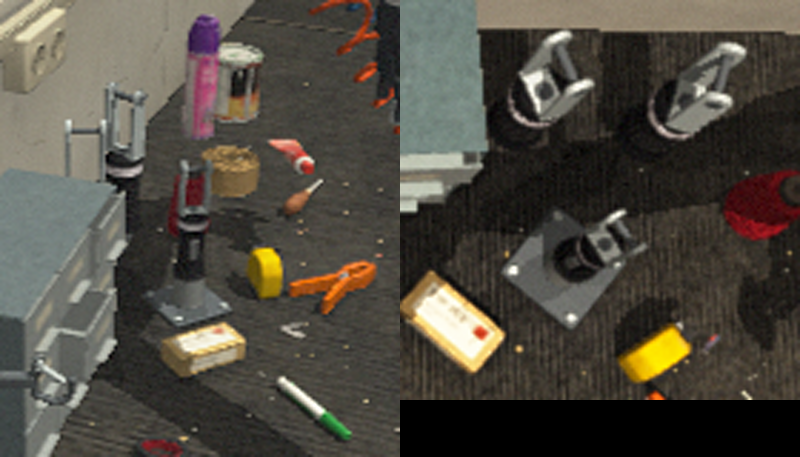

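The candidates are the driver in the stand (top 458,261; side 359,188) and two taller look-alikes (top 437,203 and 491,207, pins at about 0.27 m). I choose the one in the stand, since its pin height of 0.216 m matches 62+154 mm. Next I fit the yaws.

```bash
cat > fit.py <<'E'
from h import *
from scipy.optimize import minimize
np.set_printoptions(precision=4,suppress=True)
a=np.linspace(0,2*np.pi,24,endpoint=False)
def cyl(r,z0,z1): return np.array([[r*np.cos(t),r*np.sin(t),z] for t in a for z in(z0,z1)])
def box(x0,x1,y0,y1,z0,z1): return np.array([[x,y,z] for x in(x0,x1) for y in(y0,y1) for z in(z0,z1)])
PARTS=[cyl(.0225,0,.092),box(-.01,.01,.015,.02,.092,.166),box(-.01,.01,-.02,-.015,.092,.166),box(-.0035,.0035,-.015,.015,.1505,.1575)]
def place(P,x,y,z,yaw):
    c,s=np.cos(yaw),np.sin(yaw); return P@np.array([[c,s,0],[-s,c,0],[0,0,1]])+[x,y,z]
S=8
def hulls(cam,p,off,sc=S):
    return [cv2.convexHull(np.array([(pix(cam,q)-off)*sc for q in place(P,*p)],np.float32)).astype(np.int32) for P in PARTS]
def sil(cam,p,off,sz):
    m=np.zeros((sz*S,sz*S),np.uint8)
    for h in hulls(cam,p,off): cv2.fillConvexPoly(m,h,1)
    return cv2.resize(m.astype(np.float32),(sz,sz),interpolation=cv2.INTER_AREA)
E
python3 - <<'E'
from fit import *
sz=80;M={}
ctr={'side':(357,205),'top':(452,264)}
tiles=[]
for c in('side','top'):
    im=snap(c)
    ms=[m for m in masks_of(c,'driver')]
    off=np.array(ctr[c])-sz//2
    guess=sil(c,(.467,-.357,.062,0.3),off,sz)
    best=max(ms,key=lambda m:(m['pixels'][off[1]:off[1]+sz,off[0]:off[0]+sz]*guess).sum())
    px=best['pixels'];print(c,best['conf'],px.sum())
    M[c]=(px[off[1]:off[1]+sz,off[0]:off[0]+sz].astype(float),off,im)
    pm=max(masks_of(c,'post'),key=lambda m:m['conf']);ys,xs=np.nonzero(pm['pixels']);print('post',pm['conf'],xs.min(),xs.max(),ys.min(),ys.max())
    np.save(c+'_post.npy',pm['pixels'])
def cost(v):
    return sum(np.abs(sil(c,(v[0],v[1],.062,v[2]),M[c][1],sz)-M[c][0]).sum() for c in M)
res=[]
for y0 in np.radians(np.arange(-90,90,20)):
    r=minimize(cost,[.467,-.357,y0],method='Nelder-Mead',options=dict(initial_simplex=[[.467,-.357,y0],[.471,-.357,y0],[.467,-.353,y0],[.467,-.357,y0+.2]],maxiter=60))
    res.append((r.fun,r.x))
res.sort(key=lambda r:r[0])
for f,x in res[:5]: print(f,x,np.degrees(x[2]))
np.save('drv.npy',res[0][1]);x=res[0][1]
for c in M:
    off=M[c][1];t=cv2.resize(M[c][2][off[1]:off[1]+sz,off[0]:off[0]+sz,::-1],(400,400),interpolation=cv2.INTER_CUBIC)
    t2=t.copy();cv2.polylines(t2,hulls(c,(x[0],x[1],.062,x[2]),off,5),True,(0,255,0),1);tiles.append(t2)
    
post=[]
for c,(u,v) in(('side',(285,300)),('top',(235,250))):
    post.append(cv2.resize(M[c][2][v-45:v+45,u-45:u+45,::-1],(400,400),interpolation=cv2.INTER_CUBIC))
cv2.imwrite('pics/fit.png',cv2.resize(cv2.vconcat([cv2.hconcat(tiles),cv2.hconcat(post)]),(600,600)))
E
```

```text
side 0.61 322
post 0.95 262 316 255 340
top 0.73 405
post 0.83 212 256 227 281Traceback (most recent call last):
  File "<stdin>", line 19, in <module>
    res = _minimize_neldermead(fun, x0, args, callback, bounds=bounds,
                               **options)
    fxe = func(xe)
    fx = function(np.copy(x), *(wrapper_args + args))
  File "<stdin>", line 16, in cost
  File "<stdin>", line 16, in <genexpr>
  File "fit.py", line 15, in sil
    for h in hulls(cam,p,off): cv2.fillConvexPoly(m,h,1)
             ~~~~~^^^^^^^^^^^
  File "fit.py", line 12, in hulls
    return [cv2.convexHull(np.array([(pix(cam,q)-off)*sc for q in place(P,*p)],np.float32)).astype(np.int32) for P in PARTS]
                                      ~~~^^^^^^^
  File "h.py", line 13, in pix
    c=camera_info(cam);q=np.linalg.inv(c['world_from_camera'])@np.r_[p,1]
ValueError: time passes only in moves, steps and waits
```

```bash
sed -i 's/camera_info(cam)/ci(cam)/g' h.py
cat >> h.py <<'E'
import functools
@functools.cache
def ci(cam): return camera_info(cam)
E
sed -i 's/^def hulls.*/def hulls(cam,p,off,sc=S):\n    return [cv2.convexHull(np.array([(pix(cam,q)-off)*sc for q in place(P,*p)],np.float32)).astype(np.int32) for P in PARTS]/; ' fit.py
python3 - <<'E'
s=open('fit.py').read().split('\n')
i=[k for k,l in enumerate(s) if l.startswith('    return [cv2')]
if len(i)==2: del s[i[1]]
open('fit.py','w').write('\n'.join(s))
E
cat > dfit.py <<'E'
from fit import *
import sys
sz=80;M={}
ctr={'side':(357,205),'top':(452,264)}
tiles=[]
for c in('side','top'):
    im=snap(c)
    off=np.array(ctr[c])-sz//2
    guess=sil(c,(.467,-.357,.062,0.3),off,sz)
    best=max(masks_of(c,'driver'),key=lambda m:(m['pixels'][off[1]:off[1]+sz,off[0]:off[0]+sz]*guess).sum())
    M[c]=(best['pixels'][off[1]:off[1]+sz,off[0]:off[0]+sz].astype(float),off,im)
def cost(v):
    return sum(np.abs(sil(c,(v[0],v[1],.062,v[2]),M[c][1],sz)-M[c][0]).sum() for c in M)
res=[]
for y0 in np.radians(np.arange(-90,90,20)):
    r=minimize(cost,[.467,-.357,y0],method='Nelder-Mead',options=dict(initial_simplex=[[.467,-.357,y0],[.471,-.357,y0],[.467,-.353,y0],[.467,-.357,y0+.2]],maxiter=50))
    res.append((r.fun,r.x))
res.sort(key=lambda r:r[0])
for f,x in res[:6]: print(f,x,np.degrees(x[2]))
np.save('drv.npy',res[0][1]);x=res[0][1]
for c in M:
    off=M[c][1];t=cv2.resize(M[c][2][off[1]:off[1]+sz,off[0]:off[0]+sz,::-1],(400,400),interpolation=cv2.INTER_CUBIC)
    cv2.polylines(t,hulls(c,(x[0],x[1],.062,x[2]),off,5),True,(0,255,0),1);tiles.append(t)
post=[]
for c,(u,v) in(('side',(285,300)),('top',(235,250))):
    post.append(cv2.resize(M[c][2][v-45:v+45,u-45:u+45,::-1],(400,400),interpolation=cv2.INTER_CUBIC))
cv2.imwrite('pics/fit.png',cv2.resize(cv2.vconcat([cv2.hconcat(tiles),cv2.hconcat(post)]),(600,600)))
E
python3 dfit.py
```

```text
192.46875 [ 0.465  -0.3572  1.9802] 113.45447098019663
192.671875 [ 0.4651 -0.3571 -1.1273] -64.59218620217959
192.921875 [ 0.4646 -0.357   1.9865] 113.81658101528355
193.15625 [ 0.4648 -0.357  -1.1545] -66.14962148951925
193.171875 [ 0.4647 -0.3568 -1.164 ] -66.69002358045483
193.234375 [ 0.4645 -0.357   1.9843] 113.68980149151557
```

View pics/fit.png

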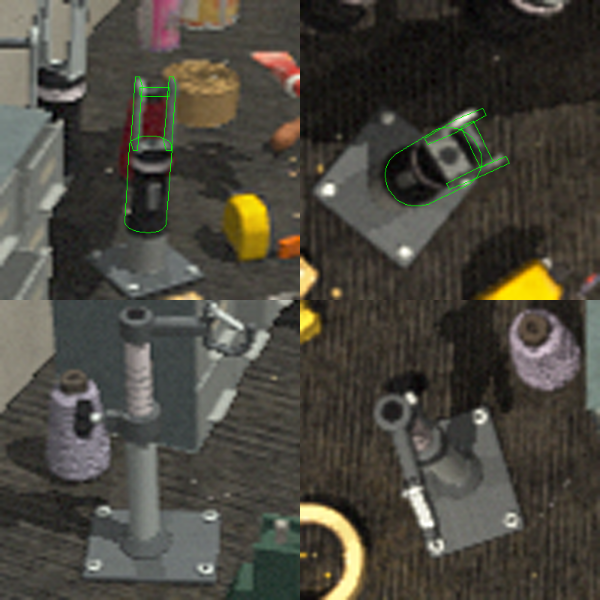

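The overlay fits (pin direction about 24–28°). I'll check the post yaw from the plate corners, then plan the IK.

```bash
cat >> h.py <<'E'
def q(beta): 
    a=np.radians((beta+90)/2); return [0,np.cos(a),np.sin(a),0]
E
python3 - <<'E'
from fit import *
C=[onz('top',(190+(u-300)/3.333,205+(v-300)/3.333),.008) for u,v in((480,407),(522,525),(432,555))]
print(C); d=C[0]-C[1];e=C[1]-C[2];print(np.degrees(np.arctan2(d[1],d[0])),np.degrees(np.arctan2(e[0],-e[1])))
for b in(26,-154): print(b,solve_ik([.465,-.356,.30],q(b)),solve_ik([.465,-.356,.195],q(b)))
for b in(110,-70):
  for p in([.352,.191,.26],[.432,.2205,.26],[.40,.08,.28]): print(b,p,solve_ik(p,q(b)))
print(state()['t'])
E
```

```text
[array([0.5689, 0.2281, 0.008 ]), array([0.4608, 0.1847, 0.008 ]), array([0.4325, 0.2641, 0.008 ])]
21.86956317812839 19.610111661044186
26 [ 0.8755  0.2312 -0.3417  1.6618  0.0807  1.2625  0.9714] [ 0.8756  0.3218 -0.348   1.7773  0.1237  1.0639  0.9376]
-154 [ 0.5156  0.2088  0.0781  1.6796 -0.017   1.2538 -2.0905] [ 0.4907  0.2975  0.1091  1.7967 -0.0368  1.0494 -2.0745]
110 [0.352, 0.191, 0.26] [ 0.536  -0.1705 -1.0155  2.0804 -0.1582  1.1563  1.511 ]
110 [0.432, 0.2205, 0.26] [ 0.5107  0.1627 -1.1354  1.9098  0.1604  1.1673  1.2369]
110 [0.4, 0.08, 0.28] [ 0.5126 -0.1345 -0.7354  2.0475 -0.0968  1.1957  1.7371]
-70 [0.352, 0.191, 0.26] [ 0.6581 -0.2008 -1.1098  2.0782 -0.196   1.1608 -1.5864]
-70 [0.432, 0.2205, 0.26] [ 0.4685  0.1492 -1.0852  1.9109  0.1436  1.1644 -1.8909]
-70 [0.4, 0.08, 0.28] [ 0.556  -0.1375 -0.7734  2.0463 -0.1031  1.1958 -1.3965]
1.6
```

Run:
```python
from fit import *
b=26
movep([.465,-.356,.30],q(b))
s=state();f0=s['contact_force'];print(s['t'],s['tool_pos'],f0)
move_linear([.465,-.356,.197],feed=.12)
s=state();print(s['t'],s['tool_pos'],s['contact_force'])
gripper_close(70)
dwell(.2)
s=state();print(s['t'],s['tool_pos'],s['contact_force'],s['torque'],s['finger_gap'])
im=capture('side');o=[im[140:260,300:420]];im=capture('top');o.append(im[200:320,390:510])
cv2.imwrite('pics/grasp.png',cv2.resize(cv2.hconcat(o)[:,:,::-1],None,fx=3.3,fy=3.3,interpolation=2))
```

```text
2.85 [ 0.4637 -0.3577  0.2996] [-0.151  -0.4168 -0.4458]
3.8583 [ 0.4657 -0.3564  0.1979] [0.2951 0.7622 0.3289]
4.55 [ 0.4658 -0.3564  0.198 ] [0.4384 0.0088 4.355 ] [ 0.0438 -0.0336  0.0236] 0.03920894547148436
```

View pics/grasp.png

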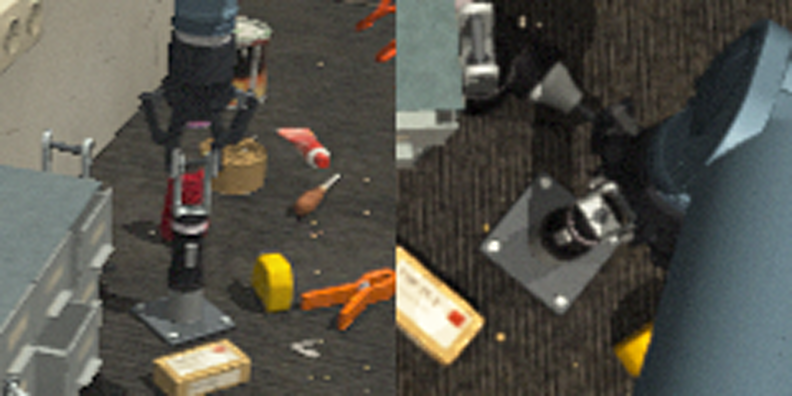

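The gap of 39 mm shows both ears are held squarely. I lift and carry it to hook_front.

Run:
```python
from fit import *
move_linear([.4658,-.3564,.275],feed=.12)
s=state();print(s['t'],s['tool_pos'],s['contact_force'],s['finger_gap'])
move_linear([.43,-.12,.275],feed=.25,orientation=q(70))
move_linear([.40,.08,.27],feed=.25,orientation=q(110.3))
u=np.array([np.cos(np.radians(20.3)),np.sin(np.radians(20.3))])
hf=np.array([.432,.2205]); p=hf-.086*u
move_linear([*p,.257],feed=.2)
dwell(.3)
s=state();print(s['t'],s['tool_pos'],p,s['orientation'],q(110.3),s['contact_force'],s['torque'],s['finger_gap'])
o=[]
for c,(x,y) in(('side',(300,295)),('top',(240,285))):
    im=capture(c);o.append(im[y-75:y+75,x-60:x+60])
    for l in('pin','hook_foot','driver'):
        for r in tip_of(c,l): print(c,l,round(r['conf'],2),world(c,r['location']))
cv2.imwrite('pics/front.png',cv2.resize(cv2.hconcat(o)[:,:,::-1],None,fx=3.3,fy=3.3,interpolation=2))
```

```text
5.45 [ 0.4647 -0.3559  0.2734] [-0.3098 -0.6054 -2.5336] 0.038870897675821796
8.575 [0.3518 0.1898 0.257 ] [0.3513 0.1907] [-0.     -0.1752  0.9845  0.0001] [0, np.float64(-0.1762258003075917), np.float64(0.9843497687844239), 0] [-0.3612  0.4598 -2.5727] [ 0.0463 -0.0287 -0.0012] 0.03888966964508081
side pin 0.9 [0.353  0.1872 0.2798]
side pin 0.57 [ 0.5802 -0.2362  0.2667]
side hook_foot 0.65 [ 0.4329  0.2181 -0.0002]
side driver 0.56 [0.3493 0.1911 0.1263]
side driver 0.5 [0.4338 0.2201 0.0007]
side driver 0.18 [ 0.4072 -0.2384  0.0041]
top pin 0.9 [ 0.7516 -0.1926  0.0264]
top pin 0.75 [ 0.5771 -0.2358  0.2622]
top pin 0.44 [0.3539 0.19   0.2721]
top hook_foot 0.82 [ 0.4347  0.2229 -0.0004]
top driver 0.66 [ 0.598  -0.2818  0.0637]
top driver 0.59 [ 0.6174 -0.3452  0.0208]
top driver 0.5 [0.3561 0.192  0.1216]
```

View pics/front.png

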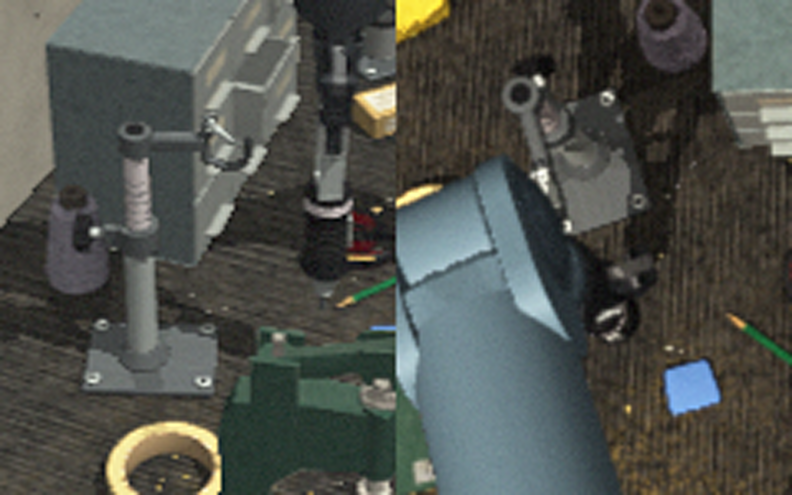

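The look-alikes' reported positions have changed, so I check that before going on.

Run:
```python
from h import *
import cv2
a=cv2.imread('pics/top0.png')[150:300,390:540]
t=capture('top')[150:300,390:540,::-1];s=capture('side')[130:280,290:440,::-1];s0=cv2.imread('pics/side0.png')[130:280,290:440]
z=lambda i:cv2.resize(i,(300,300),interpolation=2)
cv2.imwrite('pics/cmp.png',cv2.vconcat([cv2.hconcat([z(a),z(t)]),cv2.hconcat([z(s0),z(s)])]))
```

```text
(no output)
```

View pics/cmp.png

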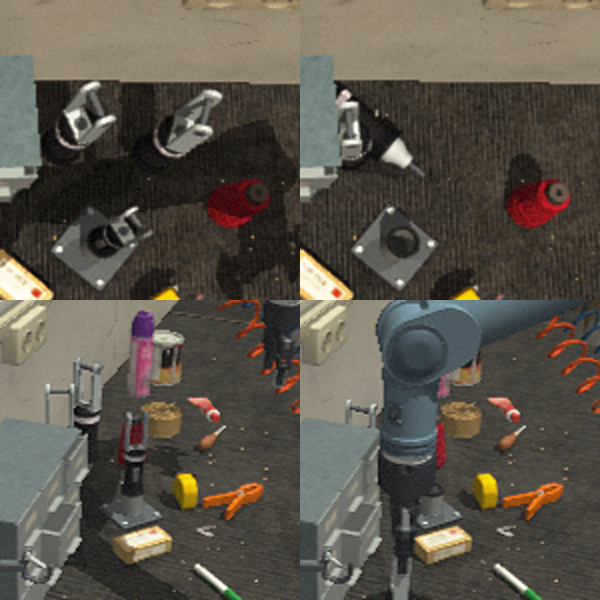

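The picture shows that the right-hand look-alike (top 484,215) was knocked over during my first approach. It now lies against the other one beside the cabinet, around top (440,225). It had stood on its bit, so I can't realistically set it upright again; I'll report it. The driver is held upright in front of the hook, so I go in carefully.

```bash
cat > ins.py <<'E'
from fit import *
u=np.array([np.cos(np.radians(20.3)),np.sin(np.radians(20.3))]);n=np.array([-u[1],u[0]])
T=np.array([.4326,.2207])
def rep(tag=''):
    s=state();f=s['contact_force'];d=s['tool_pos'][:2]-T
    print(tag,round(s['t'],2),'z',round(s['tool_pos'][2],4),'d_un',np.round([d@u*1e3,d@n*1e3],1),'F_unz',np.round([f[:2]@u,f[:2]@n,f[2]],1),'tq',np.round(s['torque'],2),round(s['finger_gap'],4))
    return np.array([f[:2]@u,f[:2]@n,f[2]])
E
python3 - <<'E'
from ins import *
f0=rep();ok=True
for k in(-.05,-.03,-.015,0):
    move_linear([*(T+k*u),.257],feed=.08);f=rep(k)
    if np.abs(f-f0).max()>5: ok=False;break
if ok:
    dwell(.2);f0=rep('over')
    z=.257
    while z>.235:
        z-=.003;move_linear([*T,z],feed=.03);f=rep('dn')
        if f[2]-f0[2]>4 or np.abs(f-f0)[:2].max()>6: break
E
```

```text
9.07 z 0.257 d_un [-86.7   0.1] F_unz [-0.1  0.1 -2.9] tq [0.01 0.04 0.02] 0.0388
-0.05 9.68 z 0.2567 d_un [-50.5   0.1] F_unz [ 0.1 -0.2 -3.4] tq [-0.04  0.01  0.01] 0.0392
-0.03 10.08 z 0.2568 d_un [-30.6   0.1] F_unz [ 0.5 -0.6 -2.3] tq [-0.02  0.05 -0.02] 0.0394
-0.015 10.42 z 0.2569 d_un [-15.5   0.1] F_unz [-0.5 -0.3 -2.3] tq [ 0.01  0.02 -0.01] 0.0394
0 10.76 z 0.2569 d_un [-0.4  0.1] F_unz [ 0.3  1.  -2.6] tq [ 0.04  0.04 -0.05] 0.0392
over 10.96 z 0.2569 d_un [-0.6  0. ] F_unz [ 0.7  0.6 -3. ] tq [0.04 0.05 0.  ] 0.0393
dn 11.21 z 0.2537 d_un [-0.4 -0.1] F_unz [-0.5  0.  -2.8] tq [-0.03  0.03 -0.02] 0.0395
dn 11.46 z 0.2507 d_un [-0.3 -0.1] F_unz [-1.1  0.1 -2.1] tq [ 0.04 -0.01  0.04] 0.0392
dn 11.71 z 0.2482 d_un [0.2 0.1] F_unz [ 0.1  0.9 -0.9] tq [-0.07  0.03  0.04] 0.039
dn 11.96 z 0.2467 d_un [0.7 0.2] F_unz [-4.7 -0.9  8. ] tq [-0.39  0.58 -0.05] 0.0393
```

Keeper contact at about TCP z 0.2475, a plausible height. I press on in 1 mm steps.

Run:
```python
from ins import *
z=.245;f0=-2.8;passed=False
for i in range(40):
    z-=.001;move_linear([*T,z],feed=.03);f=rep(f'{z:.3f}')
    if f[2]<0 : passed=True
    if f[2]>17 or np.abs(f[:2]).max()>12 or (passed and f[2]>3): break
```

```text
0.244 12.21 z 0.2462 d_un [1.  0.2] F_unz [-3.1 -2.1  9.1] tq [-0.4   0.59  0.02] 0.0391
0.243 12.46 z 0.2456 d_un [1.5 0.2] F_unz [-2.7 -0.5  9.7] tq [-0.48  0.63 -0.03] 0.039
0.242 12.71 z 0.2447 d_un [1.5 0.2] F_unz [-2.8 -0.9 10.3] tq [-0.47  0.59 -0.01] 0.0389
0.241 12.96 z 0.2434 d_un [1.  0.2] F_unz [-3.6 -0.7 10. ] tq [-0.41  0.69 -0.09] 0.039
0.240 13.21 z 0.242 d_un [0.6 0.3] F_unz [-4.5  0.2  8.9] tq [-0.43  0.78  0.03] 0.0391
0.239 13.46 z 0.2407 d_un [0.2 0.3] F_unz [-4.4  0.7  8.1] tq [-0.51  0.85 -0.05] 0.0393
0.238 13.71 z 0.2395 d_un [-0.1  0.3] F_unz [-5.2 -0.1  8. ] tq [-0.44  0.87  0.02] 0.0394
0.237 13.96 z 0.2382 d_un [-0.4  0.3] F_unz [-5.  -0.7  7.1] tq [-0.5   0.86 -0.02] 0.0394
0.236 14.21 z 0.237 d_un [-0.7  0.3] F_unz [-5.8 -0.6  6.1] tq [-0.44  0.91 -0.01] 0.0397
0.235 14.46 z 0.2358 d_un [-1.   0.3] F_unz [-4.7 -0.4  6.4] tq [-0.43  0.94 -0.02] 0.0392
0.234 14.71 z 0.2347 d_un [-1.1  0.3] F_unz [-4.6 -0.5  6.4] tq [-0.4   0.99 -0.03] 0.0394
0.233 14.96 z 0.2335 d_un [-1.3  0.3] F_unz [-4.7  0.   4.9] tq [-0.46  0.96  0.06] 0.0395
0.232 15.21 z 0.2324 d_u
[... 807 characters left out ...]
2232 d_un [ 0.5 -0. ] F_unz [-0.1 -0.  -2.5] tq [ 0.03 -0.04 -0.01] 0.0392
0.222 17.71 z 0.222 d_un [ 0. -0.] F_unz [ 0.2  0.2 -2. ] tq [-0.02 -0.01 -0.01] 0.0391
0.221 17.96 z 0.2209 d_un [-0.1 -0. ] F_unz [ 0.1 -0.1 -2.8] tq [-0.   -0.01  0.03] 0.0389
0.220 18.21 z 0.2199 d_un [-0.1 -0. ] F_unz [ 0.2 -0.4 -2.6] tq [0.01 0.04 0.03] 0.0391
0.219 18.46 z 0.2189 d_un [-0.1 -0. ] F_unz [ 0.4 -0.3 -2.2] tq [ 0.01 -0.05  0.01] 0.0393
0.218 18.71 z 0.2179 d_un [-0.1 -0. ] F_unz [-1.   0.4 -3.2] tq [-0.01 -0.04 -0.02] 0.0392
0.217 18.96 z 0.2172 d_un [0.2 0. ] F_unz [ 0.8  0.1 -2.8] tq [ 0.01 -0.04  0.02] 0.0391
0.216 19.21 z 0.2167 d_un [0.4 0.1] F_unz [-1.6 -1.   4.1] tq [-0.21  0.3   0.01] 0.039
```

It snapped through at 0.224, and the pin is in the bowl at TCP 0.2173 (bowl at about 0.231 m, inside the stated range). Next comes the tug, trimming sideways force to keep it straight down.

Run:
```python
from ins import *
z=.216;du=0;f=rep()
for i in range(14):
    e=14-f[2]
    if e<1.2: break
    z-=min(.0008,e/7000); du+=np.clip(f[0]/6000,-.0005,.0005)
    move_linear([*(T+du*u),z],feed=.02);f=rep(f'{z:.4f} {du:.4f}')
for i in range(6):
    dwell(.25);f=rep('hold')
    if f[2]>18: break
np.save('zdu.npy',[z,du])
o=[]
for c,(x,y) in(('side',(305,275)),('top',(240,275))):
    im=capture(c);o.append(im[y-55:y+55,x-45:x+45])
cv2.imwrite('pics/tug.png',cv2.resize(cv2.hconcat(o)[:,:,::-1],None,fx=4.4,fy=4.4,interpolation=2))
```

```text
19.21 z 0.2167 d_un [0.4 0.1] F_unz [-1.6 -1.   4.1] tq [-0.21  0.3   0.01] 0.039
0.2152 -0.0003 19.46 z 0.2165 d_un [0.4 0.1] F_unz [-3.9 -1.3  7.5] tq [-0.36  0.52  0.01] 0.0391
0.2144 -0.0008 19.71 z 0.2164 d_un [0.5 0.1] F_unz [-4.8 -1.4 11. ] tq [-0.36  0.56 -0.04] 0.039
0.2140 -0.0013 19.96 z 0.2164 d_un [0.5 0.1] F_unz [-3.5 -1.7 11.4] tq [-0.43  0.49 -0.02] 0.039
0.2136 -0.0018 20.21 z 0.2164 d_un [0.5 0.1] F_unz [-3.1 -1.9 11.6] tq [-0.39  0.45  0.03] 0.0389
0.2133 -0.0023 20.46 z 0.2163 d_un [0.5 0.1] F_unz [-2.3 -0.9 12.5] tq [-0.43  0.29 -0.02] 0.0395
0.2130 -0.0027 20.71 z 0.2163 d_un [0.5 0.1] F_unz [-2.4 -1.2 13.5] tq [-0.37  0.25  0.  ] 0.0393
hold 20.96 z 0.2163 d_un [0.5 0.1] F_unz [-0.8 -1.8 13.8] tq [-0.37  0.25 -0.06] 0.0393
hold 21.21 z 0.2163 d_un [0.5 0.1] F_unz [-2.  -1.5 12.9] tq [-0.43  0.28 -0.02] 0.0394
hold 21.46 z 0.2163 d_un [0.5 0.1] F_unz [-2.2 -1.9 12.4] tq [-0.4   0.22  0.03] 0.0393
hold 21.71 z 0.2163 d_un [0.5 0.1] F_unz [-2.1 -1.6 12.3] tq [-0.4   0.23  0.01] 0.0392
hold 21.96 z 0.2163 d_un [0.5 0.1] F_unz [-1.8 -0.3 13.3] tq [-0.35  0.28  0.01] 0.0393
hold 22.21 z 0.2163 d_un [0.5 0.1] F_unz [-2.1 -1.9 12.4] tq [-0.39  0.23  0.  ] 0.0388
```

View pics/tug.png

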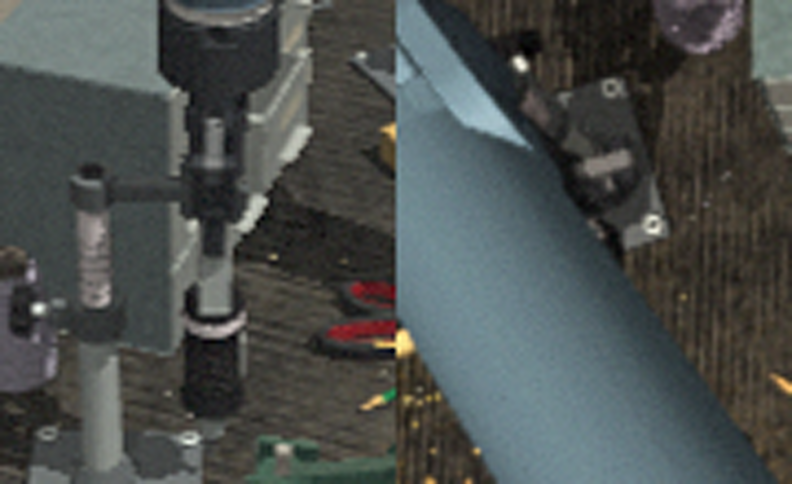

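The driver hangs seated, held with about 13 N. I raise the pull to about 15 N for over a second, then ease off and let go.

Run:
```python
from ins import *
z,du=np.load('zdu.npy')
for k in range(4):
    z-=.0003;move_linear([*(T+(du-.0002)*u),z],feed=.02);f=rep('up')
    if f[2]>14.6: break
for i in range(5): dwell(.3);f=rep('hold')
du=.0003
move_linear([*(T+du*u),.2150],feed=.02);rep()
move_linear([*(T+du*u),.2168],feed=.02);dwell(.2);rep('eased')
release();dwell(.3);rep('open')
p=state()['tool_pos']
move_linear([p[0],p[1],p[2]+.03],feed=.04);rep()
move_linear([p[0],p[1],.36],feed=.15);rep()
move_linear([.40,.05,.38],feed=.25);dwell(1.);rep()
o=[]
for c,(x,y) in(('side',(305,275)),('top',(240,265))):
    im=capture(c);o.append(im[y-55:y+55,x-45:x+45])
    for l in('pin','driver','staples_a','tape_measure','masking_tape','thread_grey'):
        for r in tip_of(c,l)[:3]: print(c,l,round(r['conf'],2),world(c,r['location']))
cv2.imwrite('pics/hang.png',cv2.resize(cv2.hconcat(o)[:,:,::-1],None,fx=4.4,fy=4.4,interpolation=2))
```

```text
up 22.56 z 0.2163 d_un [0.5 0.1] F_unz [-2.9 -1.1 13.4] tq [-0.36  0.31 -0.07] 0.0393
up 22.81 z 0.2162 d_un [0.5 0.1] F_unz [-2.8 -1.  15.1] tq [-0.5   0.35 -0.03] 0.0389
hold 23.11 z 0.2162 d_un [0.5 0.1] F_unz [-2.1 -1.1 15.4] tq [-0.52  0.33 -0.03] 0.0392
hold 23.41 z 0.2162 d_un [0.5 0.1] F_unz [-2.4 -1.1 14.8] tq [-0.49  0.4   0.02] 0.0391
hold 23.71 z 0.2162 d_un [0.5 0.1] F_unz [-2.8 -1.8 15. ] tq [-0.47  0.38 -0.  ] 0.0392
hold 24.01 z 0.2162 d_un [0.5 0.1] F_unz [-2.7 -2.3 14.8] tq [-0.51  0.36 -0.02] 0.039
hold 24.31 z 0.2162 d_un [0.5 0.1] F_unz [-2.4 -1.9 15.1] tq [-0.52  0.39  0.04] 0.0389
 24.66 z 0.2165 d_un [0.5 0.1] F_unz [-4.3 -0.8  8.6] tq [-0.53  0.84 -0.  ] 0.0391
eased 25.11 z 0.2169 d_un [0.6 0.1] F_unz [-0.7 -0.2  3. ] tq [0.04 0.05 0.06] 0.039
open 25.93 z 0.2168 d_un [ 0.3 -0. ] F_unz [-0.1 -0.2  0.2] tq [-0.04  0.    0.03] 0.0855
 26.83 z 0.2466 d_un [ 0.1 -0.1] F_unz [ 0.7  0.2 -0.1] tq [-0.01 -0.02  0.01] 0.0856
 27.74 z 0.359 d_un [-0.4 -0.2] F_unz [ 0.5 -0.2 -0.8] tq [-0.01  0.03  0.01] 0.085
 29.59 z 0.38 d_un [ -89.8 -148.8] F_unz [-0.2 -0.  -0.2] tq [-0.03  0.01 -0.04] 0.0858
side pin 0.72 [0.4339 0.2201 0.2372]
side pin 0.5 [0.4261 0.3696 0.0066]
side pin 0.41 [ 0.5781 -0.2421  0.2686]
side driver 0.6 [0.4333 0.225  0.085 ]
side staples_a 0.75 [ 0.4047 -0.2362  0.0025]
side tape_measure 0.57 [0.4312 0.2188 0.2373]
side tape_measure 0.45 [ 0.3776 -0.4481 -0.0039]
side masking_tape 0.73 [0.4243 0.3688 0.0053]
top pin 0.93 [ 0.5808 -0.2352  0.264 ]
top pin 0.77 [ 0.7499 -0.1935  0.0253]
top pin 0.61 [0.4395 0.2231 0.2339]
top driver 0.92 [ 0.5982 -0.281   0.0664]
top driver 0.66 [ 0.6161 -0.3454  0.0215]
top driver 0.64 [0.4407 0.2209 0.084 ]
top staples_a 0.91 [ 0.4081 -0.2314 -0.0035]
top tape_measure 0.87 [ 0.3816 -0.4447 -0.0052]
top masking_tape 0.62 [ 0.4298  0.3751 -0.0023]
top thread_grey 0.62 [0.6156 0.1698 0.0038]
```

View pics/hang.png

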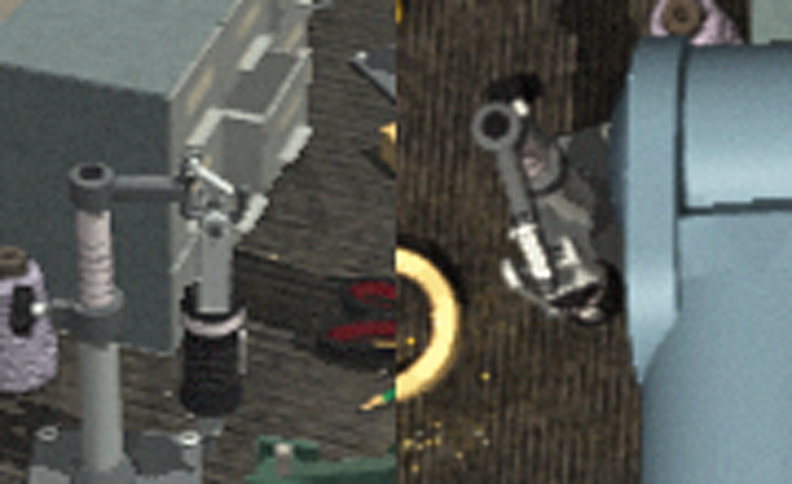

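The driver hangs upright in the hook at side (212,230 in the crop), with the bright keeper lying shut above the pin. The listed bystanders are where they were. I let it settle and hand in.

Run:
```python
from h import *
a=capture('side')[230:330,285:340].astype(int);dwell(1.5);b=capture('side')[230:330,285:340].astype(int)
print('mean change',abs(a-b).mean(),state()['t'],state()['contact_force']);close_job()
```

```text
mean change 2.90369696969697 31.8917 [-0.13441347 -0.12303475  0.28709473]
the job is handed in; nothing more can be done
```

The screwdriver is hanging on the safety hook and the job is handed in at about 32 s, but I knocked over one of the look-alike drivers on the way.

**Done as asked**
- **Seating:** the keeper took about 13 N down on the pin at most. It snapped past at TCP z 0.224, and the pin then touched the bowl, whose surface is at about 231 mm, inside the stated range.
- **Tug:** I held about 13 N for 1.5 s and then about 15 N for 1.5 s. The load on the hook stayed under about 18 N, and the pin did not move.
- **Release:** I eased off, opened the gripper and drew the arm clear. The wrist force read about zero.

**Last checks**
- The cameras put the pin over the hook at about 0.235 m, and the picture shows the keeper closed above it.
- Two frames 1.5 s apart differ by 2.9 grey levels on average. I took that as camera noise and did not check it further, so stillness rests mostly on the picture.
- The staples, tape measure, masking tape and grey thread are within measuring error of where they started. The side camera did not report the grey thread in the last check, but the top one did.

**What went wrong:** between the first picture and the grasp, most likely on my first joint-space approach, the right-hand look-alike (near 0.59, -0.43) was knocked over. It now lies against the other look-alike, which has shifted by about 6 cm beside the cabinet. I noticed only after the driver was in hand, and I did not try to set them back up. So the instruction not to disturb the things round about was not fully met.

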